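Bench-test a coin slide in the clamp nest

TASK

The coin slide unit from one of the machines sits in the test nest with its tongue sticking out. Swing the toggle clamp over centre so that it locks down on the unit, push the tongue fully home, then swing the clamp all the way back open. Lift the tested unit out and set it down gently, flat and the right way up, in the empty tray, leaving the finished unit and everything else on the table where they are.

Things in the scene. Friction and masses are not known exactly. Their poses are not given: they have to be found in the camera images.
- fixture: Bench test nest, fixed: aluminium plate 170 x 205 (x -75 to +95, y -110 to +95), top 18 above the table, with low locators (to 46 above the table) and a vertical-handle toggle clamp. Origin on the table below it; -x is the operator's side. The coin slide lies in it along y = -62, tongue to -x. The clamp moves in the plane x = -40, its handle on the +y side
- nest (a point): Where the coin slide's origin belongs in the nest: fixture (0, -62, 30). The nest holds it with 2.5 mm play beside its rear half and 2.5 mm before its rear stop; the front is open
- clamp_spot (a point): Spot on the unit's deck where the clamp's foot lands: fixture (-40, -62, 54). Open, the clamp's bar stands upright, leaning back a little, at fixture y = +16, up to 170 above the table, and clears the unit: its spindle points to -y and ends at about y = -14 (nearer the unit if not fully open). Locked, the bar lies level, to 100 above the table, the handle to 191
- clamp_handle (a joint): Handle angle about handle_pivot, rad. 0: fully open, leaning back to fixture +y, 13 deg above level. Grows as it swings up towards the part; 1.274 dead centre, 1.344 locked stop, handle upright. Pivot-to-grip direction at q (fixture frame): y = cos(0.227+q), z = sin(0.227+q). Friction 1 to 2 N at the grip, it stays where left; the last 0.2 rad takes up to about 6 N
- handle_pivot (a point): Fixed pivot pin of the handle, at (-40, +72, +68) in the fixture's frame; the hinge axis runs along the fixture's x
- handle_grip (a point): Place to take the handle, 92 from the pivot. The black grip is a bar 18 wide (along the fixture's x), 24 deep, 78 long, reaching from 45 to 123 from the pivot; at least 30 free on each side. Pinched across the 18 mm with the fingers pointing down, it turns between the pads as it swings
- coin_slide: Coin slide to test, loose, 0.5 to 0.9 kg. Origin under the middle of its chassis, +x from face plate to rear. Aluminium chassis 140 x 70 x 24; its top between face plate and ridge is the deck the clamp presses. Face plate 84 wide, 44 tall, x -76 to -70; the tongue sticks out of it at z = 12. Hold it by the ridge; centre of mass 6 to +x of the origin (tongue home)
- ridge (a point): Middle of the top of the unit's dark ridge (ratchet housing), at (+28, 0, +51) of the unit: 80 long along x, 32 wide, 27 tall, standing on the 24-high chassis. In the nest its top is 81 above the table
- slide_tongue (a joint): Travel of the steel tongue, m: 0 fully out (end 58 in front of the face plate), 0.044 fully home on its stop (end 14 in front of it). It moves to the unit's +x when pushed, with 2 to 3 N of friction and no spring: it stays
- tongue_end (a point): Middle of the outer face of the tongue's push head (42 wide, 16 tall, 8 thick), the face to push on, unit z = 12; moves with the tongue
- tray_empty: The empty grey tray, fixed, 188 x 114 outside (long along its x), walls 4 thick, 22 tall, floor 4 thick; origin on the table under its middle. The unit fits lengthwise, either way round, only with its tongue home: then 160 long (unit x -90 to +70) and 84 wide
- tray_full: A like tray, fixed, that already holds a finished unit; origin under its middle
- done_slide: The finished coin slide unit in that tray, same shape as the other with its tongue home; loose. To be left alone
- spray_can: lubricant spray can standing, diameter 54, height 150; loose bystander; origin at the middle of its underside
- soap_bottle: white soap bottle standing, diameter 72, height 190; loose bystander; origin at the middle of its underside
- screwdriver: screwdriver lying, 190 long, up to about 30 high; loose bystander; origin at the middle of its underside (for this tool: near its middle)
- wrench: open-ended wrench lying, 170 long, under 15 high; loose bystander; origin at the middle of its underside (for this tool: near its middle)
- coin_box: open-topped steel coin box 130 x 85 x 60; loose bystander; origin at the middle of its underside
- mug: white mug, diameter 80, height 90; loose bystander; origin at the middle of its underside
- knob: white dial knob off a machine, diameter 68, 40 high; loose bystander; origin at the middle of its underside
- clamp_pad: Rubber foot of the clamp's spindle, diameter 21; sprung, it gives a few mm and presses the unit with some 8 N when locked. Origin under its middle
There are look-alikes about, which are no part of the job. Leave any pink look-alike of the coin_slide alone.

How it is judged:
On the way, in this order (a step that is already met when the one before it is completed fails the run):
1. the clamp is locked past dead centre (handle above 1.31 rad) and its foot presses the unit with more than 3 N, the unit in its nest (value of joint clamp_handle above 1.31 rad and contact force between clamp_pad and coin_slide above 3 N and z of coin_slide in the frame of fixture between 0.026 and 0.035 m and y of coin_slide in the frame of fixture between -0.069 and -0.055 m and x of coin_slide in the frame of fixture between -0.015 and 0.01 m), for 0.2 s.
2. with the clamp still locked on the unit, the tongue is pushed fully home (above 0.041 m) (all of step 1 and value of joint slide_tongue above 0.041 m), for 0.2 s.
3. the clamp is swung back open (handle below 0.25 rad), the unit still in its nest, tongue home (value of joint clamp_handle below 0.25 rad and value of joint slide_tongue above 0.041 m and z of coin_slide in the frame of fixture between 0.026 and 0.035 m and y of coin_slide in the frame of fixture between -0.069 and -0.055 m and x of coin_slide in the frame of fixture between -0.015 and 0.01 m), for 0.1 s.
At the end, for the whole second after the job is handed in: The unit lies flat (within 0.06 rad), right way up and at rest on the floor of the tray that was empty (underside within 4 mm of the floor, origin within 35 mm of the tray's middle), tongue still home (above 0.041 m), and the clamp stands open (handle below 0.25 rad) (horizontal distance between coin_slide and tray_empty below 0.035 m and z of coin_slide in the frame of tray_empty between 0 and 0.008 m and angle between coin_slide's own z axis and vertical below 0.06 rad and value of joint slide_tongue above 0.041 m and value of joint clamp_handle below 0.25 rad and linear speed of coin_slide below 0.02 m/s and contact force between coin_slide and fixture below 0.1 N); the robot touches nothing.
It fails at once if the unit is dropped or thrown: it moves faster than 0.4 m/s while the fingers do not hold it (linear speed of coin_slide above 0.4 m/s and contact force between the fingers and coin_slide below 0.1 N).
It fails at once if the finished unit is moved more than 20 mm (distance of done_slide from where it was at the start of the episode above 0.02 m).
It fails at once if a bystander is moved more than 30 mm or knocked over (distance of any of spray_can, soap_bottle, screwdriver, wrench, coin_box, mug, knob from where it was at the start of the episode above 0.03 m or angle between any of spray_can, soap_bottle, mug's own z axis and vertical above 0.6 rad).
It also fails if it takes over 72 s, if anything falls off the work surface, if the arm or the gripper's body presses on something with over 40 N, if the wrist force passes 120 N, or if a joint passes its speed limit or range.

ROBOT

A 6-joint arm with a two-finger parallel gripper is mounted at the origin on the work surface. World frame = base frame: x ahead of the robot, y to its left, z up, the work surface at z = 0. Lengths are in m, angles in rad, forces in N, time in s.
With the tool pointing down it reaches from about 0.35 to 0.975 m from the base axis. Payload 4.9 kg.
Tool frame: the origin (TCP) lies at the very end of the fingers, on their centre line; the grasp point (between the pads) lies 19 mm behind it (ctrl.pinch_z is the distance from the TCP to the grasp point, in m); z points along the fingers, y is the line along which they close (so a half turn about z gives the same grasp; the last joint's range is limited). The gripper opens to 85 mm and grips with 20 to 120 N. Pads are 22 mm wide; open, the fingers measure 114 mm over their backs; the gripper's body (76 mm by 85 mm) begins 54 mm behind the grasp point. The pads swing forward as they close: fully open they stand 13 mm farther back than shut.
Start: joints at [-1.458, 0.053, 1.613, -0, 1.476, -0.119], TCP at [0.144, -0.608, 0.231] pointing down, gripper open.
Joint ranges: [-3.01, 3.01], [-1.01, 2.22], [0.06, 2.58], [-1.02, 4.17], [0.09, 2.62], [-3.14, 3.14]. Speed limits (rad/s): [2.57, 2.57, 3.14, 3.14, 3.14, 3.14].

INTERFACE

Orientations are given as a rotation vector (axis times angle).
In Python, from station import ctrl, optics gives the robot as it stands. The module is installed in compiled form; this text tells all that it offers.
- The arm moves only by the shell command python3 -m handwheel 'ROWS' [OPENING] [FORCE]. ROWS is JSON, one flat list of numbers, 6 for each row, row after row: the shift along the tool's x, y, z in m, then the turn, a rotation vector about the tool's x, y, z in degrees. A call has 1 to 20 rows; each row shifts and turns the commanded pose from where the row before left it, along the tool's axes as they then stand; what a row does not reach is not made up. A row lasts 1/10 s, in which the tool goes at most 50 mm and 8.59 degrees, less where a joint would pass 70% of its speed; a pose out of reach is approached as far as the arm can. A call is refused whole if a number of a shift passes 0.05 or a number of a turn 8.59, either way. A call with a gripper value outside its range is refused whole. OPENING is the closure, from 0 (fully open) to 1 (shut), set as the call begins (- or left out, the last holds). The fingers move at their own pace and stop on an object; FORCE is the grip in N (left out, the last holds). Time passes only in rows, so rows that do not move let the fingers close. It gives the time, the measured TCP pose, the force and the opening at its end, in the units of the state.
- ctrl.get_obs(): the state, without advancing time (a new reading comes with each control period).
- optics.get_image(name): name is "scene" or "top" or "wrist"; returns (picture, depth): 400x640x3 uint8, red, green, blue; 400x640 float32, m along the optical axis (not along the pixel's ray), 0 where there is no reading.
- optics.get_calibration(name): a dict with "fovy" (degrees; the focal length in pixels is half the picture's height over the tangent of half this angle, whatever the lens; pixels are square), "cx", "cy" (the principal point, pixels), "k1" (the pictures are not rectified: a ray, as slopes to the right and down, at radius r is drawn at 1 + k1 r^2 times it, then the intrinsics apply), "rvec" (rotation vector, rad) and "tvec" (3), from world to camera coordinates, as OpenCV has them; the wrist camera has in their place "mount" (4x4, takes a point from camera to tool coordinates, whose origin is the TCP and whose axes are the flange's). Camera axes: x right, y down, z forward; pixel columns grow to the right and rows downward; lengths in m; the calibration is good to about 2 mm. A picture is of the moment at which its call begins: read the wrist's pose just before it. get_calibration takes no time and is no camera call.
- ctrl.finish_job(): hands the job in, once; it reports no verdict.
The state is a dict: "t": time; "q": joint angles; "dq": joint speeds; "effort": joint torques, N m; "tool_pos": TCP position; "tool_rot": TCP orientation; "contact_force": force on the tool from outside, world axes, zero at the start; "wrist_torque": the same for the moment, N m; "opening": finger opening in m.
Only numpy, scipy, OpenCV 4.12 (cv2) and the standard library are available. Lean on these libraries where they do the work, as an engineer would, in place of code of your own. Each camera call takes 0.05 s, during which the arm holds its last target. There are 200 camera calls.

## Working session

There is one attempt and no reset: what is moved stays moved. The work goes in short steps, Python scripts to look and compute and a shell command to move; the robot and the scene stay as the last step left them, time stands still between calls to the robot, and variables do not carry over. Pictures are saved under pics/ and viewed, on a budget of 10 in all, crops included, one or two more only if the job needs it, and the job is handed in when it is done.

```bash
mkdir -p pics; cat > h.py <<'E'
import numpy as np, cv2
from station import ctrl, optics
from scipy.spatial.transform import Rotation as R
def grab(n):
    o=ctrl.get_obs(); im,d=optics.get_image(n); c=optics.get_calibration(n)
    return im,d,c,o
def pose(c,o):
    # returns Rcw (cam->world), origin
    if 'mount' in c:
        M=np.array(c['mount']); Rt=R.from_rotvec(o['tool_rot']).as_matrix()
        return Rt@M[:3,:3], Rt@M[:3,3]+o['tool_pos']
    Rw=R.from_rotvec(np.ravel(c['rvec'])).as_matrix(); return Rw.T, -Rw.T@np.ravel(c['tvec'])
def K(c): 
    f=200/np.tan(np.radians(c['fovy'])/2); return np.array([[f,0,c['cx']],[0,f,c['cy']],[0,0,1]]),np.array([c['k1'],0,0,0.])
def rays(px,c):
    k,d=K(c); p=cv2.undistortPoints(np.array(px,float).reshape(-1,1,2),k,d).reshape(-1,2)
    return np.c_[p,np.ones(len(p))]
def onplane(px,z,c,o=None):
    Rc,t=pose(c,o); r=rays(px,c)@Rc.T; return t+r*((z-t[2])/r[:,2])[:,None]
def cloud(d,c,o=None):
    v,u=np.mgrid[:400,:640]; Rc,t=pose(c,o)
    r=rays(np.c_[u.ravel(),v.ravel()],c)*d.reshape(-1,1); return (r@Rc.T+t).reshape(400,640,3)
def project(P,c,o=None):
    Rc,t=pose(c,o); k,d=K(c); q=(np.atleast_2d(P)-t)@Rc
    return cv2.projectPoints(q,np.zeros(3),np.zeros(3),k,d)[0].reshape(-1,2)
E
python3 - <<'E'
from h import *
for n in('scene','top'):
    im,d,c,o=grab(n); np.savez(n+'.npz',im=im,d=d); print(n,c,(d>0).mean())
    cv2.imwrite(f'pics/{n}0.png',im[...,::-1])
print(o)
E
```

```text
scene {'fovy': 48.206253130387424, 'cx': 324.416630851605, 'cy': 192.22884694408867, 'k1': -0.10949310096633008, 'rvec': array([ 2.08378525,  0.59152715, -0.33408455]), 'tvec': array([-0.4566102 , -0.06683241,  1.94902542])} 0.95969921875
top {'fovy': 43.65033994913721, 'cx': 322.83541302645995, 'cy': 200.10229732149028, 'k1': -0.13011975162335473, 'rvec': array([ 2.15757959, -2.15184491,  0.16808226]), 'tvec': array([-0.05690938,  0.5715022 ,  1.42341955])} 0.99594921875
{'t': 0.05, 'q': array([-1.45799607e+00,  5.33811165e-02,  1.61425502e+00,  3.85709726e-06,
        1.47599190e+00, -1.18970958e-01]), 'dq': array([ 0.00027096, -0.00056584, -0.00146875, -0.00050457,  0.00048569,
        0.00078191]), 'effort': array([ 6.29444967e-04, -3.95180547e+01, -3.71659470e+01,  1.18138641e-04,
        4.13052985e-03,  2.40273529e-06]), 'tool_pos': array([ 0.14351423, -0.60767914,  0.23007126]), 'tool_rot': array([-3.11849964e+00, -3.63015136e-01, -1.58849607e-05]), 'contact_force': array([-0.34016107, -1.00488513,  0.51964951]), 'wrist_torque': array([ 0.00165933,  0.02059078, -0.00402045]), 'opening': 0.0852368011811818}
```

View pics/top0.png

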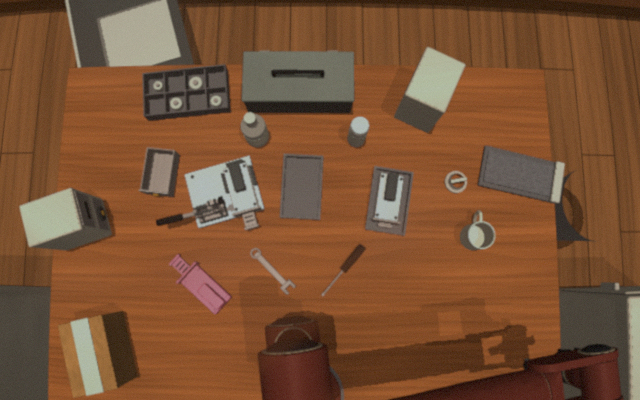

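View pics/scene0.png

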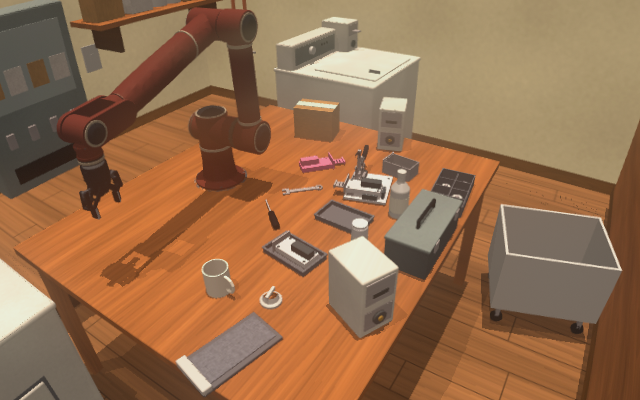

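Top view: the candidates for the unit are the one in the nest on the plate (240,190, tongue at 250,222), the pink look-alike (200,285) and the finished unit in its tray (390,200). I choose the nest unit. The empty tray is at (302,187). The clamp handle lies to the left at (175,217).

```bash
python3 - <<'E'
from h import *
z=np.load('top.npz'); im,d=z['im'],z['d']; c=optics.get_calibration('top')
P=cloud(d,c); np.save('P.npy',P)
def rect(m,name):
    n,l,s,_=cv2.connectedComponentsWithStats(m.astype(np.uint8))
    i=1+np.argmax(s[1:,4]); px=np.argwhere(l==i); X=P[px[:,0],px[:,1]]
    print(name,s[i],'rect',cv2.minAreaRect(X[:,:2].astype(np.float32)),'z',np.median(X[:,2]))
w=np.zeros((400,640),bool); w[140:240,180:272]=1
print('table z',np.median(P[300:320,420:520,2]))
hsv=cv2.cvtColor(im,cv2.COLOR_RGB2HSV)
rect(w&(P[...,2]>.010)&(P[...,2]<.09)&(hsv[...,1]<70),'plate+')
rect(w&(P[...,2]>.012)&(P[...,2]<.024),'plate top')
rect(w&(P[...,2]>.073)&(P[...,2]<.088)&(np.arange(640)>222),'ridge')
w[:]=0; w[145:230,272:332]=1
rect(w&(hsv[...,1]<90)&(P[...,2]>-.01),'tray'); rect(w&(P[...,2]>.012),'tray rim')
w[:]=0; w[160:240,360:420]=1; rect(w&(hsv[...,1]<90),'trayfull')
big=cv2.resize(im[130:250,145:305],None,fx=5,fy=5,interpolation=cv2.INTER_CUBIC)
cv2.imwrite('pics/crop.png',big[...,::-1])
E
```

```text
table z -0.00014049253174042153
plate+ [ 185  156   79   74 3626] rect ((0.5789023637771606, 0.23633426427841187), (0.21859662234783173, 0.2049335539340973), 15.443964958190918) z 0.03701485214553624
plate top [ 185  162   50   66 1419] rect ((0.5909790396690369, 0.2761068642139435), (0.17220652103424072, 0.13451096415519714), 15.514631271362305) z 0.017585179920282856
ridge [228 163  18  29 308] rect ((0.6327980756759644, 0.19414374232292175), (0.08129231631755829, 0.03282298520207405), 17.471561431884766) z 0.08005403490909924
tray [ 280  154   43   66 2539] rect ((0.5408287644386292, 0.012671470642089844), (0.11957863718271255, 0.3461590111255646), 87.30355072021484) z 0.004440591039893915
tray rim [279 154  44  66 514] rect ((0.5409113764762878, 0.013628549873828888), (0.12044426053762436, 0.346082866191864), 87.22712707519531) z 0.020862622569962852
trayfull [ 366  166   47   69 2521] rect ((0.49666422605514526, -0.20895183086395264), (0.17472147941589355, 0.39997413754463196), 60.596797943115234) z 0.0233521126657934
```

View pics/crop.png

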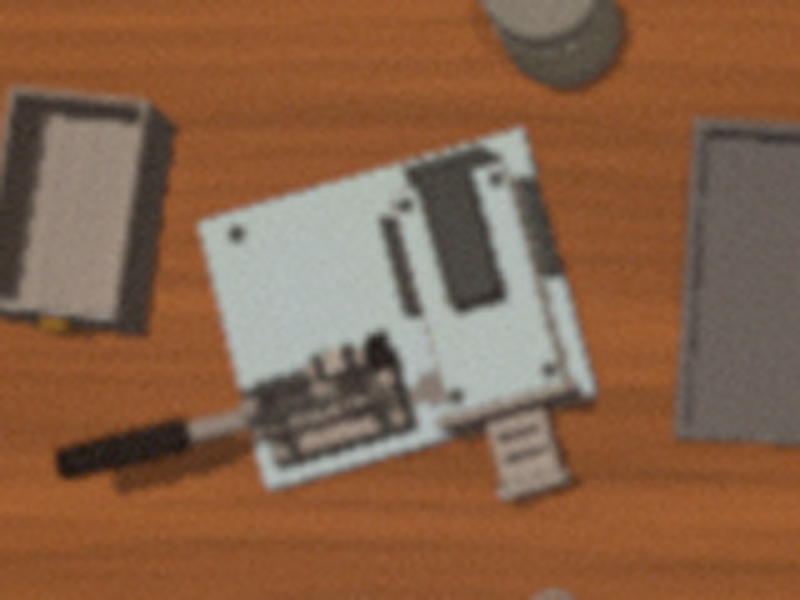

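```bash
python3 - <<'E'
from h import *
z=np.load('top.npz'); im=z['im']; c=optics.get_calibration('top'); P=np.load('P.npy')
px=np.array([[203,222],[522,128],[592,398],[270,488]])/5+[145,130]
W=onplane(px,.018,c)[:,:2]; F=np.array([[95,95],[95,-110],[-75,-110],[-75,95]])/1e3
def fit(F,W):
    a,b=F-F.mean(0),W-W.mean(0); th=np.arctan2((a[:,0]*b[:,1]-a[:,1]*b[:,0]).sum(),(a*b).sum())
    Rm=np.array([[np.cos(th),-np.sin(th)],[np.sin(th),np.cos(th)]]); t=W.mean(0)-Rm@F.mean(0)
    return th,Rm,t,np.abs(F@Rm.T+t-W).max()
th,Rm,t,e=fit(F,W); print('fixture',np.degrees(th),t,'err',e)
f=lambda x,y:Rm@[x/1e3,y/1e3]+t
for n,p in dict(pivot=(-40,72),nest=(0,-62),ridge=(28,-62),tongue=(-134,-62),grip0=(-40,72+92*np.cos(.227)),gripL=(-40,72)).items(): print(n,f(*p))
hsv=cv2.cvtColor(im,cv2.COLOR_RGB2HSV)
# grip points in fixture frame
w=np.zeros((400,640),bool); w[205:230,150:185]=1
X=P[w&(hsv[...,2]<60)&(P[...,2]>.05)]; L=(X[:,:2]-t)@Rm; print('grip fx',len(X),np.percentile(L,[2,50,98],axis=0),np.percentile(X[:,2],[2,50,98]))
w[:]=0; w[145:230,275:329]=1
g=w&(hsv[...,1]<90)&(hsv[...,2]<140); n,l,s,_=cv2.connectedComponentsWithStats(g.astype(np.uint8)); i=1+np.argmax(s[1:,4]); print(s[i])
fl=(l==i)&(abs(P[...,2]-.004)<.003); fl=cv2.morphologyEx(fl.astype(np.uint8),cv2.MORPH_OPEN,np.ones((5,5)))>0
print('floor rect',cv2.minAreaRect(P[fl][:,:2].astype(np.float32)))
rm=(l==i)&(abs(P[...,2]-.022)<.005); X=P[rm]; print('rim',cv2.minAreaRect(X[:,:2].astype(np.float32)),np.percentile(X[:,:2],[1,99],axis=0))
for n,(u,v,r) in dict(spray=(359,132,14),soap=(254,128,16)).items():
    Q=P[v-r:v+r,u-r:u+r].reshape(-1,3); Q=Q[Q[:,2]>.1]; print(n,Q[:,:2].min(0),Q[:,:2].max(0),Q[:,2].max())
E
```

```text
fixture 16.191024375973956 [0.58793223 0.24392983] err 0.003445752372864319
pivot [0.5294422 0.3019205]
nest [0.60522035 0.18438892]
ridge [0.6321098  0.19219646]
tongue [0.47653514 0.14702427]
grip0 [0.50444698 0.38800498]
gripL [0.5294422 0.3019205]
grip fx 142 [[-0.0472051   0.11832522]
 [-0.04139879  0.15103447]
 [-0.03301508  0.18553444]] [0.07737222 0.09671855 0.10734536]
[ 280  154   43   66 2539]
floor rect ((0.0, 0.0), (0.0, 0.0), 0.0)
rim ((0.6171421408653259, 0.009283699095249176), (0.11914142221212387, 0.19329378008842468), 87.22662353515625) [[ 0.52058629 -0.05296543]
 [ 0.71453699  0.07125571]]
spray [ 0.36532822 -0.18075453] [ 0.78993294 -0.03466026] 1.4904061920448652
soap [0.73868593 0.10938983] [0.80846854 0.17867614] 0.19657254277041747
```

```bash
cat >> h.py <<'E'
TH=np.radians(16.2); T0=np.array([.5879,.2439])
import os,json
if os.path.exists('fx.json'): a=json.load(open('fx.json')); TH=a[0]; T0=np.array(a[1:])
RM=np.array([[np.cos(TH),-np.sin(TH)],[np.sin(TH),np.cos(TH)]])
def fx(x,y,z): return np.r_[RM@[x/1e3,y/1e3]+T0,z/1e3]   # fixture mm -> world
def plan(p,psi=None,obs=None):
    o=obs or ctrl.get_obs(); Rt=R.from_rotvec(o['tool_rot']); print('shift in tool axes',(Rt.inv().apply(np.array(p)-o['tool_pos'])).round(4), 'of',np.array(o['tool_pos']).round(4),'->',np.round(p,4))
    if psi is not None:
        q=np.radians(psi); X=np.array([[np.cos(q),np.sin(q),0],[np.sin(q),-np.cos(q),0],[0,0,-1]])
        print('turn deg',np.degrees((Rt.inv()*R.from_matrix(X)).as_rotvec()).round(2))
E
python3 -m handwheel '[0.036,-0.018,-0.007,0,0,0,0.036,-0.018,-0.007,0,0,0,0.036,-0.018,-0.007,0,0,0,0.036,-0.018,-0.007,0,0,0,0.036,-0.018,-0.007,0,0,0,0.036,-0.018,-0.007,0,0,0,0.036,-0.018,-0.007,0,0,0,0.036,-0.018,-0.007,0,0,0,0.036,-0.018,-0.007,0,0,0,0.036,-0.018,-0.007,0,0,0]' 0.5 40
python3 - <<'E'
from h import *
plan([.52,.25,.38],106.2)
E
```

```text
t: 1.1
tool_pos: [0.4535, -0.3489, 0.301]
tool_rot: [-3.12, -0.363, 0.001]
contact_force: [0.5, -0.4, -0.1]
opening: 0.0429
shift in tool axes [ 0.2023 -0.5677 -0.0787] of [ 0.4535 -0.3489  0.301 ] -> [0.52 0.25 0.38]
turn deg [-4.000e-02 -1.000e-02 -9.292e+01]
```

```bash
python3 -m handwheel '[0.0145,-0.0405,-0.0056,0,0,0,0.0145,-0.0405,-0.0056,0,0,0,0.0145,-0.0405,-0.0056,0,0,0,0.0145,-0.0405,-0.0056,0,0,0,0.0145,-0.0405,-0.0056,0,0,0,0.0145,-0.0405,-0.0056,0,0,0,0.0145,-0.0405,-0.0056,0,0,0,0.0145,-0.0405,-0.0056,0,0,0,0.0145,-0.0405,-0.0056,0,0,0,0.0145,-0.0405,-0.0056,0,0,0,0.0145,-0.0405,-0.0056,0,0,0,0.0145,-0.0405,-0.0056,0,0,0,0.0145,-0.0405,-0.0056,0,0,0,0.0145,-0.0405,-0.0056,0,0,0,0,0,0,0,0,-8.45,0,0,0,0,0,-8.45,0,0,0,0,0,-8.45,0,0,0,0,0,-8.45,0,0,0,0,0,-8.45,0,0,0,0,0,-8.45]'
python3 -m handwheel '[0,0,0,0,0,-8.45,0,0,0,0,0,-8.45,0,0,0,0,0,-8.45,0,0,0,0,0,-8.45,0,0,0,0,0,-8.45,0,0,0,0,0,0,0,0,0,0,0,0]'
python3 - <<'E'
from h import *
im,d,c,o=grab('wrist'); print(o['tool_pos'],o['tool_rot'],c)
cv2.imwrite('pics/w1.png',im[...,::-1]); np.savez('w1.npz',im=im,d=d,p=o['tool_pos'],r=o['tool_rot'])
plan([.52,.25,.38],106.2,o)
E
```

```text
t: 3.1
tool_pos: [0.5197, 0.2481, 0.379]
tool_rot: [-2.659, -1.672, 0.002]
contact_force: [0.7, 0.1, 0.1]
opening: 0.0425
t: 3.8
tool_pos: [0.5198, 0.248, 0.3793]
tool_rot: [-1.889, -2.51, 0.001]
contact_force: [0.2, -0.3, 0.5]
opening: 0.0422
[0.51978243 0.24804965 0.37926831] [-1.88912985e+00 -2.50958152e+00  9.67355984e-04] {'fovy': 67.49359487712526, 'cx': 321.51309969025976, 'cy': 195.8077680274038, 'k1': -0.04719468095065759, 'mount': array([[ 1.48184284e-04, -9.51031601e-01, -3.09093631e-01,
         8.00917254e-02],
       [ 9.99999944e-01,  2.33792723e-04, -2.39927273e-04,
         1.34089762e-03],
       [ 3.00442260e-04, -3.09093578e-01,  9.51031582e-01,
        -1.43595688e-01],
       [ 0.00000000e+00,  0.00000000e+00,  0.00000000e+00,
         1.00000000e+00]])}
shift in tool axes [ 0.0018  0.0007 -0.0007] of [0.5198 0.248  0.3793] -> [0.52 0.25 0.38]
turn deg [-0.04  0.   -0.14]
```

View pics/w1.png

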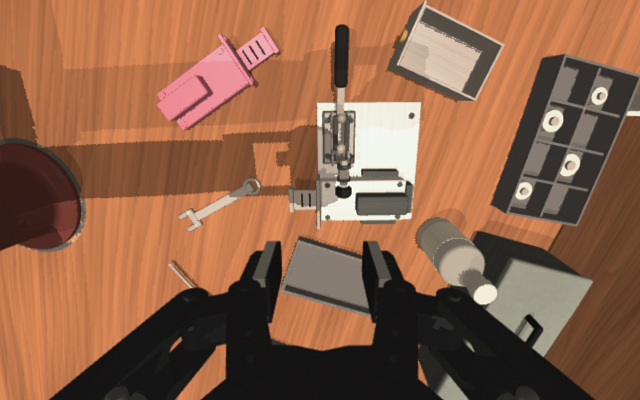

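```bash
python3 - <<'E'
from h import *
z=np.load('w1.npz'); im,d=z['im'],z['d']; c=optics.get_calibration('wrist'); o=dict(tool_pos=z['p'],tool_rot=z['r'])
P=cloud(d,c,o); L=P.copy(); L[...,:2]=(P[...,:2]-T0)@RM   # fixture guess frame
np.save('L1.npy',L)
hsv=cv2.cvtColor(im,cv2.COLOR_RGB2HSV); print('table',np.median(P[250:300,150:200,2]))
def rep(n,m):
    X=L[m]; q=np.percentile(X[:,:2],[1,99],axis=0)*1e3; print(n,len(X),'rect',[np.round(np.array(v)*1e3 if i<2 else v,2).tolist() for i,v in enumerate(cv2.minAreaRect((X[:,:2]).astype(np.float32)))],'ext',q.round(1).tolist(),'zmed',np.median(X[:,2])*1e3)
def box(u0,v0,u1,v1):
    w=np.zeros((400,640),bool); w[v0:v1,u0:u1]=1; return w
pl=box(305,90,430,235)&(hsv[...,1]<60)&(abs(L[...,2]-.018)<.004)
pl=cv2.morphologyEx(pl.astype(np.uint8),cv2.MORPH_OPEN,np.ones((3,3)))>0
rep('plate',pl)
rep('ridge',box(350,180,415,225)&(abs(L[...,2]-.081)<.004))
rep('deck',box(315,180,420,225)&(abs(L[...,2]-.054)<.004))
rep('head',box(280,180,300,225)&(abs(L[...,2]-.045)<.015))
rep('tongue',box(280,180,320,225)&(L[...,2]>.03))
g=box(325,15,355,95)&(hsv[...,2]<70)&(L[...,2]>.05); rep('grip',g); X=L[g]
print('handle slope',np.polyfit(X[:,1],X[:,2],1), 'grip z',np.percentile(X[:,2],[1,50,99]))
E
```

```text
table 0.001124910851688643
plate 5290 rect [[14.11, -2.92], [169.13, 202.91], 0.25] ext [[-69.2, -32.0], [96.9, 98.4]] zmed 18.956468141304526
ridge 966 rect [[32.0, -56.5], [79.95, 31.38], 0.76] ext [[-7.6, -71.2], [70.6, -41.2]] zmed 81.65253695450808
deck 2020 rect [[4.0, -56.63], [69.18, 140.09], 89.69] ext [[-65.9, -90.9], [71.0, -22.7]] zmed 54.63517575063195
head 249 rect [[-109.97, -57.24], [40.17, 18.04], 89.8] ext [[-118.8, -77.0], [-101.0, -37.7]] zmed 47.106887765982485
tongue 755 rect [[-91.43, 5.69], [196.2, 52.58], 88.52] ext [[-118.1, -89.0], [-62.6, 103.1]] zmed 46.637973971483895
grip 778 rect [[-39.42, 146.08], [93.5, 28.35], 78.54] ext [[-45.6, 120.1], [-29.4, 191.4]] zmed 99.49247368255857
handle slope [0.05600236 0.09200603] grip z [0.07931906 0.09949247 0.10869768]
```

```bash
python3 - <<'E'
from h import *
t=fx(3,3.5,0); json.dump([float(TH),t[0],t[1]],open('fx.json','w')); print(t)
E
python3 - <<'E'
from h import *
plan(fx(-40,161.6,140),106.2)
E
```

```text
[0.58980441 0.248098   0.        ]
shift in tool axes [0.1422 0.0271 0.2393] of [0.5198 0.2481 0.3794] -> [0.5063 0.3921 0.14  ]
turn deg [-0.03  0.   -0.12]
```

```bash
python3 -m handwheel '[0.0356,0.0068,0,0,0,0,0.0356,0.0068,0,0,0,0,0.0356,0.0068,0,0,0,0,0.0354,0.0067,0,0,0,0,0,0,0.04,0,0,0,0,0,0.04,0,0,0,0,0,0.04,0,0,0,0,0,0.04,0,0,0,0,0,0.04,0,0,0,0,0,0.0393,0,0,0,0,0,0,0,0,0,0,0,0,0,0,0]'
python3 - <<'E'
from h import *
im,d,c,o=grab('wrist'); cv2.imwrite('pics/w2.png',im[...,::-1])
P=cloud(d,c,o); L=P.copy(); L[...,:2]=(P[...,:2]-T0)@RM; np.savez('w2.npz',L=L,im=im)
plan(fx(-40,161.6,69.7),106.2,o)
E
```

```text
t: 5.05
tool_pos: [0.506, 0.3921, 0.1403]
tool_rot: [-1.887, -2.511, 0.002]
contact_force: [0.1, -0.1, 0.9]
opening: 0.0429
shift in tool axes [-0.      0.0004  0.0706] of [0.506  0.3921 0.1403] -> [0.5063 0.3921 0.0697]
turn deg [-0.07  0.02 -0.03]
```

View pics/w2.png

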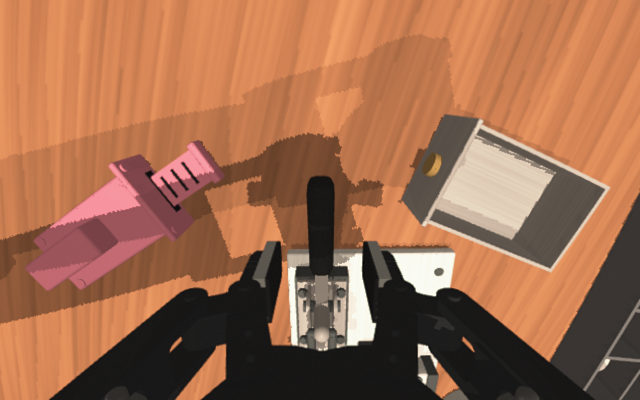

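The handle is centred between the fingers (u≈320). Its black grip runs from v≈275 to v≈178.

```bash
python3 - <<'E'
import numpy as np
z=np.load('w2.npz'); L=z['L']*1e3
for v in range(180,300,8):
    s=L[v,305:335]; s=s[s[:,2]>70]; 
    if len(s): print(v,len(s),s[:,0].min().round(1),s[:,0].max().round(1),np.median(s[:,1]).round(1),np.median(s[:,2]).round(1), z['im'][v,320])
s=L[255:280,420:450].reshape(-1,3); s=L[240:300,285:460]; m=abs(s[...,2]-18)<4; print('plate edge',np.percentile(s[m],[1,99],axis=0).round(1))
E
```

```text
180 23 -47.3 -32.8 191.6 96.5 [21 21 19]
188 27 -48.4 -31.6 188.4 104.2 [21 21 19]
196 28 -48.3 -31.1 184.1 107.1 [24 23 22]
204 28 -48.5 -30.9 178.5 106.0 [22 21 20]
212 27 -48.7 -31.5 172.5 104.6 [25 23 21]
220 26 -48.0 -31.3 166.2 102.8 [26 23 22]
228 26 -48.3 -31.2 159.6 100.8 [30 28 27]
236 26 -48.5 -31.0 153.1 99.5 [25 24 22]
244 25 -47.9 -30.9 146.3 97.9 [24 23 21]
252 25 -48.1 -30.7 138.7 95.4 [24 23 21]
260 24 -48.3 -31.4 131.6 94.2 [32 31 28]
268 23 -47.7 -31.2 123.6 91.9 [30 29 26]
276 13 -44.1 -34.9 112.8 85.8 [139 125 112]
284 13 -44.2 -34.8 104.0 83.5 [140 127 113]
292 13 -44.3 -34.7 94.7 80.9 [140 127 114]
plate edge [[-73.4  42.3  14.7]
 [ 93.3  96.   20.5]]
```

```bash
python3 -m handwheel '[0,0,0.024,0,0,0,0,0,0.024,0,0,0,0,0,0.0226,0,0,0,0,0,0,0,0,0,0,0,0,0,0,0]'
python3 -m handwheel '[0,0,0,0,0,0,0,0,0,0,0,0,0,0,0,0,0,0,0,0,0,0,0,0,0,0,0,0,0,0,0,0,0,0,0,0]' 1 40
python3 -m handwheel '[-0.0025,0,-0.0088,0,0,0,-0.0034,0,-0.0086,0,0,0,-0.0042,0,-0.0082,0,0,0,-0.0050,0,-0.0077,0,0,0]'
```

```text
t: 5.6
tool_pos: [0.5076, 0.3931, 0.0726]
tool_rot: [1.885, 2.511, 0.005]
contact_force: [0.2, 0.8, 0.3]
opening: 0.0427
t: 6.2
tool_pos: [0.5051, 0.3928, 0.0718]
tool_rot: [-1.883, -2.512, 0.002]
contact_force: [-7.1, -0.3, 3.5]
opening: 0.0175
t: 6.6
tool_pos: [0.5095, 0.3775, 0.1034]
tool_rot: [-1.884, -2.512, 0.002]
contact_force: [-3.3, 1.4, -6.3]
opening: 0.0176
```

```bash
python3 -m handwheel '[-0.0058,0,-0.0072,0,0,0,-0.0064,0,-0.0066,0,0,0,-0.0071,0,-0.0059,0,0,0,-0.0076,0,-0.0051,0,0,0,-0.0081,0,-0.0044,0,0,0,-0.0085,0,-0.0035,0,0,0]'
python3 -m handwheel '[-0.0088,0,-0.0027,0,0,0,-0.0090,0,-0.0018,0,0,0,-0.0092,0,-0.0009,0,0,0,-0.0092,0,0,0,0,0,0,0,0,0,0,0,0,0,0,0,0,0]'
python3 - <<'E'
from h import *
o=ctrl.get_obs(); l=(o['tool_pos'][:2]-T0)@RM*1e3; print(l,o['tool_pos'][2]*1e3+19, 'phi',np.arctan2(o['tool_pos'][2]*1e3+19-68,l[1]-72),'F fixture',o['contact_force'][:2]@RM,o['contact_force'][2])
E
```

```text
t: 7.2
tool_pos: [0.522, 0.3355, 0.136]
tool_rot: [-1.885, -2.511, 0.001]
contact_force: [-3.4, 2.3, -6.1]
opening: 0.0172
t: 7.8
tool_pos: [0.5325, 0.3, 0.1419]
tool_rot: [-1.887, -2.512, 0.003]
contact_force: [-5.4, -0.2, -1.9]
opening: 0.0173
[-40.57124777  65.88349481] 160.89198132070092 phi 1.6365467654818309 F fixture [-5.20236642  1.30057154] -1.947681292342411
```

```bash
python3 -m handwheel '[-0.005,0,0,0,0,0,0,0,0,0,0,0]'
python3 - <<'E'
from h import *
o=ctrl.get_obs(); l=(o['tool_pos'][:2]-T0)@RM*1e3; print(l,'F fixture',o['contact_force'][:2]@RM,o['contact_force'][2])
im,d,c,o=grab('scene'); u,v=project(fx(-40,-10,100),c)[0].astype(int); cr=im[v-60:v+60,u-80:u+80]; cv2.imwrite('pics/s2.png',cv2.resize(cr,None,fx=5,fy=5,interpolation=cv2.INTER_CUBIC)[...,::-1])
E
```

```text
t: 8.0
tool_pos: [0.5338, 0.2957, 0.1417]
tool_rot: [-1.886, -2.511, 0.001]
contact_force: [-5.2, 1.3, -2.8]
opening: 0.0171
[-40.49501693  61.37937945] F fixture [-4.65951052  2.70088001] -2.779547076257243
```

View pics/s2.png

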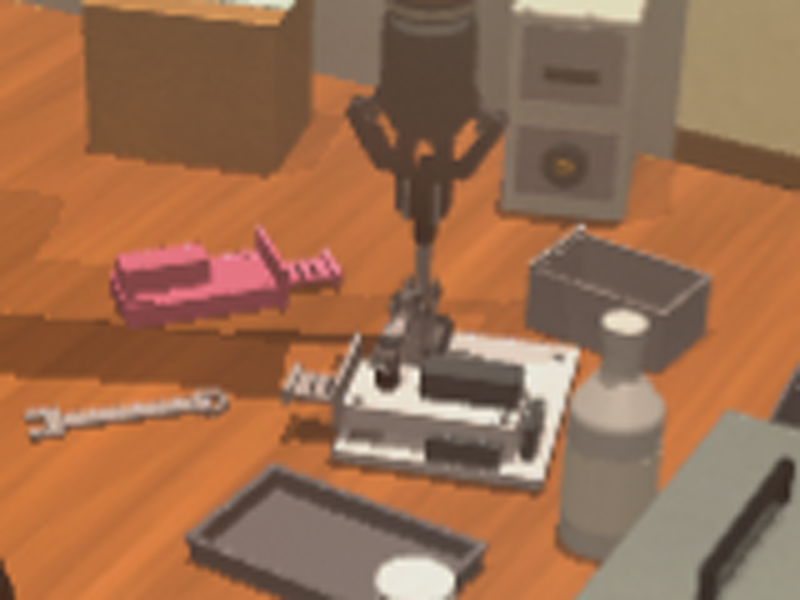

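```bash
python3 - <<'E'
from h import *
im,d,c,o=grab('wrist'); cv2.imwrite('pics/w3.png',im[...,::-1])
P=cloud(d,c,o); L=P.copy(); L[...,:2]=(P[...,:2]-T0)@RM; L*=1e3
for v in range(200,400,8):
    s=L[v,312:332]; s=s[(s[:,2]>60)]
    if len(s): print(v,len(s),s[:,0].min().round(1),s[:,0].max().round(1),np.median(s[:,1]).round(1),np.median(s[:,2]).round(1), im[v,321])
E
```

```text
200 20 -44.8 -33.7 86.1 122.7 [19 18 17]
208 20 -44.3 -34.1 86.2 136.1 [18 17 17]
216 20 -43.9 -34.4 86.2 147.5 [17 17 15]
224 20 -43.7 -34.8 86.2 157.5 [16 15 15]
232 20 -43.4 -35.0 86.2 166.2 [18 17 17]
240 20 -43.1 -35.2 86.1 173.7 [16 16 15]
248 20 -42.9 -35.4 86.1 180.7 [19 18 18]
256 20 -42.7 -35.6 85.8 186.5 [18 17 16]
264 20 -42.6 -35.7 84.2 189.6 [23 21 20]
272 20 -42.6 -35.7 81.9 191.2 [22 21 18]
280 20 -42.6 -35.7 79.1 192.0 [22 20 19]
288 20 -42.6 -35.6 75.8 192.2 [24 23 21]
296 20 -42.7 -35.7 72.3 192.1 [23 20 19]
304 20 -42.7 -35.6 68.6 191.9 [22 21 20]
312 15 -44.5 -33.4 -19.2 89.5 [191 171 153]
320 15 -44.5 -33.3 -26.7 89.9 [224 205 182]
328 20 -48.2 -30.7 -34.3 90.3 [224 204 182]
336 20 -48.0 -30.7 -42.1 90.8 [222 203 181]
344 19 -46.7 -31.1 -49.7 91.6 [223 202 181]
352 20 -41.8 -36.4 72.2 218.1 [22 21 20]
360 20 -41.7 -36.5 73.3 221.9 [23 21 21]
368 20 -41.7 -36.5 73.0 224.3 [22 21 20]
376 20 -41.5 -36.6 73.0 226.8 [21 20 21]
384 20 -41.5 -36.7 73.1 229.2 [21 21 20]
392 20 -41.4 -36.8 73.3 231.7 [22 21 20]
```

View pics/w3.png

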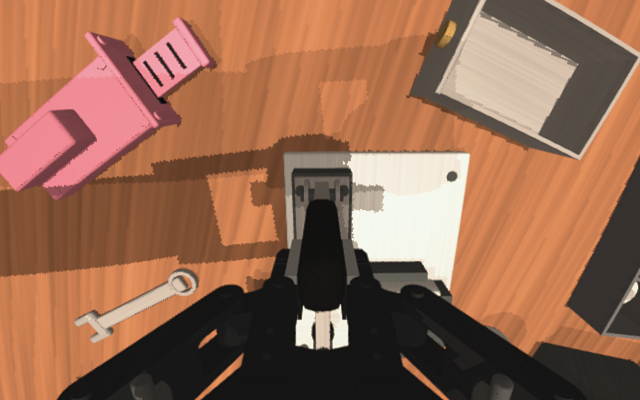

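```bash
python3 -m handwheel '[0,0,0,0,0,0,0,0,0,0,0,0,0,0,0,0,0,0,0,0,0,0,0,0]' 0.5
python3 -m handwheel '[0,0,-0.015,0,0,0,0,0,-0.025,0,0,0,0,0,-0.03,0,0,0,0,0,-0.02,0,0,0,-0.03,-0.033,0,0,0,0,-0.03,-0.033,0,0,0,0,-0.03,-0.033,0,0,0,0,-0.03,-0.033,0,0,0,0,0,0,0,0,0,0]' 1
python3 - <<'E'
from h import *
im,d,c,o=grab('wrist')
P=cloud(d,c,o); L=P.copy(); L[...,:2]=(P[...,:2]-T0)@RM; L*=1e3; np.save('L3.npy',L); cv2.imwrite('pics/w4.png',im[...,::-1])
m=(L[...,0]>-150)&(L[...,0]<-65)&(abs(L[...,1]+60)<30)&(L[...,2]>30)&(L[...,2]<60); X=L[m]; print(len(X)); 
if len(X): print(np.percentile(X,[1,5,50,99],axis=0).round(1))
plan(fx(-165,-60,36),106.2,o)
E
```

```text
t: 8.5
tool_pos: [0.535, 0.2963, 0.1422]
tool_rot: [1.885, 2.511, 0.002]
contact_force: [-0.3, 0.7, -0.3]
opening: 0.0426
t: 9.4
tool_pos: [0.4391, 0.1415, 0.2321]
tool_rot: [1.889, 2.508, -0.0]
contact_force: [0.3, 0.2, -0.4]
opening: 0.0001
1599
[[-121.9  -87.1   36.9]
 [-121.1  -79.    42.9]
 [ -94.9  -60.7   46.2]
 [ -74.4  -32.9   58.7]]
shift in tool axes [0.0007 0.0092 0.1961] of [0.4391 0.1415 0.2321] -> [0.4481 0.1444 0.036 ]
turn deg [ 0.06  0.09 -0.17]
```

```bash
python3 -m handwheel '[0,0.009,0.04,0,0,0,0,0,0.04,0,0,0,0,0,0.04,0,0,0,0,0,0.04,0,0,0,0,0,0.036,0,0,0,0,0,0,0,0,0]'
python3 -m handwheel '[0,0.012,0,0,0,0,0,0.012,0,0,0,0,0,0.006,0,0,0,0,0,0.006,0,0,0,0]'
python3 -m handwheel '[0,0.005,0,0,0,0,0,0.005,0,0,0,0]'
python3 -m handwheel '[0,0.004,0,0,0,0,0,0.004,0,0,0,0]'
python3 - <<'E'
from h import *
o=ctrl.get_obs(); l=(o['tool_pos'][:2]-T0)@RM*1e3; print(l,o['tool_pos'][2],'F fixture',o['contact_force'][:2]@RM,o['contact_force'][2])
E
```

```text
t: 10.05
tool_pos: [0.4458, 0.1468, 0.0305]
tool_rot: [-1.88, -2.508, 0.012]
contact_force: [-1.4, -0.2, -0.0]
opening: 0.0001
t: 10.45
tool_pos: [0.4853, 0.1573, 0.0367]
tool_rot: [1.885, 2.513, 0.001]
contact_force: [-2.8, -1.2, 1.2]
opening: -0.0002
t: 10.65
tool_pos: [0.4941, 0.1598, 0.0356]
tool_rot: [1.885, 2.513, 0.0]
contact_force: [-2.8, -0.1, 2.1]
opening: 0.0002
t: 10.85
tool_pos: [0.5015, 0.1619, 0.0352]
tool_rot: [-1.886, -2.513, 0.0]
contact_force: [-2.1, -0.3, 2.2]
opening: 0.0003
[-108.81199021  -58.14235845] 0.035215658470820435 F fixture [-2.05797741  0.28523766] 2.1916267380737016
```

```bash
for i in 1; do python3 -m handwheel '[0,0.003,0,0,0,0,0,0.002,0,0,0,0]'; python3 -m handwheel '[0,0.003,0,0,0,0,0,0,0,0,0,0]'; python3 -m handwheel '[0,0.003,0,0,0,0,0,0,0,0,0,0]'; done
python3 - <<'E'
from h import *
o=ctrl.get_obs(); l=(o['tool_pos'][:2]-T0)@RM*1e3; print(l,o['tool_pos'][2],'F fixture',o['contact_force'][:2]@RM,o['contact_force'][2])
E
```

```text
t: 11.05
tool_pos: [0.5062, 0.1633, 0.0351]
tool_rot: [-1.886, -2.512, 0.0]
contact_force: [-6.0, -1.8, 2.1]
opening: -0.0001
t: 11.25
tool_pos: [0.5064, 0.1634, 0.0348]
tool_rot: [-1.882, -2.509, 0.011]
contact_force: [-12.6, -2.7, 9.7]
opening: 0.0004
t: 11.45
tool_pos: [0.5069, 0.1636, 0.0346]
tool_rot: [-1.879, -2.506, 0.019]
contact_force: [-20.8, -6.4, 18.2]
opening: 0.0
[-103.21887328  -57.95255786] 0.03457782932188764 F fixture [-21.75775519  -0.30305475] 18.15985404638397
```

```bash
python3 -m handwheel '[0,-0.006,0,0,0,0,0,-0.02,0,0,0,0,0,-0.03,0,0,0,0,0,0,-0.05,0,0,0,0,0,-0.05,0,0,0,0,0,-0.05,0,0,0,0,0,-0.045,0,0,0,0,0,0,0,0,0]' 0.5
python3 - <<'E'
from h import *
im,d,c,o=grab('wrist')
P=cloud(d,c,o); L=P.copy(); L[...,:2]=(P[...,:2]-T0)@RM; L*=1e3; np.save('L5.npy',L); cv2.imwrite('pics/w5.png',im[...,::-1])
m=(L[...,0]>-150)&(L[...,0]<-65)&(abs(L[...,1]+60)<18)&(L[...,2]>30)&(L[...,2]<65); X=L[m]; print(len(X)); 
print(np.percentile(X,[1,5,50,99],axis=0).round(1))
m=(L[...,0]>-95)&(L[...,0]<-55)&(abs(L[...,1]+60)<45)&(abs(L[...,2]-74)<5); X=L[m]; print('faceplate',np.percentile(X,[2,50,98],axis=0).round(1))
m=(L[...,0]>-20)&(L[...,0]<90)&(abs(L[...,1]+60)<40)&(abs(L[...,2]-81)<4); X=L[m]; print('ridge',len(X),np.percentile(X,[2,50,98],axis=0).round(1))
plan(fx(-40,74,235),106.2,o)
E
```

```text
t: 12.25
tool_pos: [0.4627, 0.15, 0.2393]
tool_rot: [1.879, 2.503, 0.019]
contact_force: [0.7, -0.3, -0.0]
opening: 0.0429
526
[[-87.9 -77.7  37.4]
 [-87.7 -76.1  41.9]
 [-80.2 -59.6  49.9]
 [-73.3 -42.4  63.8]]
faceplate [[ -75.1 -100.4   69.5]
 [ -71.6  -58.7   74.3]
 [ -67.9  -22.1   76.2]]
ridge 2069 [[ -9.1 -75.8  78.3]
 [ 28.4 -60.   81.7]
 [ 67.1 -45.8  83.3]]
shift in tool axes [0.1327 0.1094 0.0059] of [0.4627 0.15   0.2393] -> [0.5307 0.308  0.235 ]
turn deg [0.97 0.12 0.03]
```

```bash
python3 -m handwheel '[0,0,0.004,0.97,0.12,0,0.0332,0.0274,0,0,0,0,0.0332,0.0274,0,0,0,0,0.0332,0.0274,0,0,0,0,0.0331,0.0272,0,0,0,0,0,0,0,0,0,0,0,0,0,0,0,0]'
python3 - <<'E'
from h import *
im,d,c,o=grab('wrist')
P=cloud(d,c,o); L=P.copy(); L[...,:2]=(P[...,:2]-T0)@RM; L*=1e3
m=(abs(L[...,0]+40)<25)&(abs(L[...,1]-75)<40)&(abs(L[...,2]-189)<6); X=L[m]; print('griptop',len(X),np.percentile(X,[2,50,98],axis=0).round(1))
plan(fx(-40,74,141),106.2,o)
E
```

```text
t: 13.0
tool_pos: [0.525, 0.3073, 0.2208]
tool_rot: [-1.875, -2.502, 0.028]
contact_force: [0.3, 0.8, -0.1]
opening: 0.0424
griptop 898 [[-47.6  65.1 184.4]
 [-39.2  76.9 190.7]
 [-30.8  86.1 192.8]]
shift in tool axes [-0.001   0.0075  0.0796] of [0.525  0.3073 0.2208] -> [0.5307 0.308  0.141 ]
turn deg [-1.32 -0.06  0.1 ]
```

```bash
python3 -m handwheel '[0,0,0,0,0,0,0,0,0,0,0,0]'; python3 - <<'E'
from h import *
plan(fx(-40,74,141),106.2)
E
```

```text
t: 13.25
tool_pos: [0.5258, 0.3062, 0.2244]
tool_rot: [-1.88, -2.502, 0.02]
contact_force: [-0.4, -0.1, -0.4]
opening: 0.0432
shift in tool axes [0.0001 0.0067 0.0833] of [0.5258 0.3062 0.2244] -> [0.5307 0.308  0.141 ]
turn deg [-0.99 -0.11 -0.04]
```

```bash
python3 -m handwheel '[0,0.0067,0,-0.97,-0.1,0,0,0,0.025,0,0,0,0,0,0.03,0,0,0,0,0,0.028,0,0,0,0,0,0,0,0,0,0,0,0,0,0,0]'
python3 - <<'E'
from h import *
plan(fx(-40,74,141),106.2)
E
```

```text
t: 13.85
tool_pos: [0.5326, 0.3089, 0.1418]
tool_rot: [-1.886, -2.512, -0.0]
contact_force: [0.6, 0.5, 0.7]
opening: 0.0427
shift in tool axes [-0.0003 -0.0021  0.0008] of [0.5326 0.3089 0.1418] -> [0.5307 0.308  0.141 ]
turn deg [ 0.   -0.02  0.01]
```

```bash
python3 -m handwheel '[0,-0.002,0,0,0,0,0,0,0,0,0,0,0,0,0,0,0,0,0,0,0,0,0,0,0,0,0,0,0,0]' 1 60
python3 -m handwheel '[0.0092,0,0.0005,0,0,0,0.0091,0,0.0014,0,0,0,0.0089,0,0.0023,0,0,0,0.0086,0,0.0032,0,0,0,0.0083,0,0.0040,0,0,0,0.0078,0,0.0048,0,0,0,0.0073,0,0.0056,0,0,0]'
python3 -m handwheel '[0.0067,0,0.0063,0,0,0,0.0061,0,0.0069,0,0,0,0.0054,0,0.0075,0,0,0,0.0046,0,0.0080,0,0,0,0.0038,0,0.0084,0,0,0,0.0029,0,0.0087,0,0,0,0.0020,0,0.0085,0,0,0,0,0,0,0,0,0]'
python3 - <<'E'
from h import *
o=ctrl.get_obs(); l=(o['tool_pos'][:2]-T0)@RM*1e3; print(l,o['tool_pos'][2]*1e3+19, 'phi',np.arctan2(o['tool_pos'][2]*1e3+19-68,l[1]-72),'F fixture',o['contact_force'][:2]@RM,o['contact_force'][2])
E
```

```text
t: 14.35
tool_pos: [0.5301, 0.3086, 0.1444]
tool_rot: [-1.884, -2.513, 0.001]
contact_force: [-8.0, -2.7, 7.3]
opening: 0.0176
t: 15.05
tool_pos: [0.5135, 0.3642, 0.1223]
tool_rot: [1.883, 2.513, -0.006]
contact_force: [-8.4, -8.2, 7.6]
opening: 0.0176
t: 15.85
tool_pos: [0.5039, 0.3967, 0.0667]
tool_rot: [-1.883, -2.512, 0.002]
contact_force: [-8.3, 0.3, 2.8]
opening: 0.0175
[-41.08240296 166.63301411] 85.74458218552937 phi 0.18535705615523798 F fixture [-7.88614894  2.57007991] 2.7662911275630746
```

```bash
python3 -m handwheel '[0,0,0,0,0,0,0,0,0,0,0,0,0,0,0,0,0,0]' 0.5
python3 -m handwheel '[0,0,-0.03,0,0,0,0,0,-0.04,0,0,0,0,0,-0.045,0,0,0,0,0,-0.045,0,0,0,0,0,-0.04,0,0,0,0,0,0,0,0,0,0,0,0,0,0,0]'
python3 - <<'E'
from h import *
im,d,c,o=grab('wrist'); cv2.imwrite('pics/w6.png',im[...,::-1])
P=cloud(d,c,o); L=P.copy(); L[...,:2]=(P[...,:2]-T0)@RM; L*=1e3
hs=cv2.cvtColor(im,cv2.COLOR_RGB2HSV)
m=(abs(L[...,0]+40)<5)&(L[...,1]>125)&(L[...,1]<185)&(L[...,2]>70)&(L[...,2]<150); X=L[m]; print(len(X),'slope deg',np.degrees(np.arctan(np.polyfit(X[:,1],X[:,2],1)[0])))
plan(fx(26,-60.5,260),16.2,o)
E
```

```text
t: 16.15
tool_pos: [0.5061, 0.396, 0.0665]
tool_rot: [1.885, 2.512, 0.003]
contact_force: [-0.6, 0.9, -1.0]
opening: 0.0426
t: 16.85
tool_pos: [0.5061, 0.3959, 0.2676]
tool_rot: [1.885, 2.511, 0.006]
contact_force: [0.0, 0.8, -0.7]
opening: 0.0426
456 slope deg 17.109707368916258
shift in tool axes [-0.2258  0.065   0.0076] of [0.5061 0.3959 0.2676] -> [0.6317 0.1973 0.26  ]
turn deg [ 0.11 -0.23 90.01]
```

```bash
python3 -m handwheel '[-0.0376,0.0108,0,0,0,0,-0.0376,0.0108,0,0,0,0,-0.0376,0.0108,0,0,0,0,-0.0376,0.0108,0,0,0,0,-0.0376,0.0108,0,0,0,0,-0.0378,0.011,0,0,0,0,0,0,0,0,0,8.18,0,0,0,0,0,8.18,0,0,0,0,0,8.18,0,0,0,0,0,8.18,0,0,0,0,0,8.18,0,0,0,0,0,8.18,0,0,0,0,0,8.18,0,0,0,0,0,8.18,0,0,0,0,0,8.18,0,0,0,0,0,8.18,0,0,0,0,0,8.2,0,0,0,0,0,0,0,0,0,0,0,0]' 0.3
python3 - <<'E'
from h import *
im,d,c,o=grab('wrist'); cv2.imwrite('pics/w7.png',im[...,::-1])
P=cloud(d,c,o); L=P.copy(); L[...,:2]=(P[...,:2]-T0)@RM; L*=1e3
m=(L[...,0]>-20)&(L[...,0]<90)&(abs(L[...,1]+60)<40)&(abs(L[...,2]-81)<4); X=L[m]; print('ridge',len(X),np.percentile(X,[2,50,98],axis=0).round(1),cv2.minAreaRect(X[:,:2].astype(np.float32)))
m=(L[...,0]>-75)&(L[...,0]<80)&(abs(L[...,1]+60)<45)&(abs(L[...,2]-54)<4); X=L[m]; print('deck',len(X),cv2.minAreaRect(X[:,:2].astype(np.float32)))
plan(fx(26,-60.5,57),16.2,o)
E
```

```text
t: 18.8
tool_pos: [0.6301, 0.1968, 0.2633]
tool_rot: [-3.109, -0.448, 0.005]
contact_force: [-0.1, -0.1, 0.5]
opening: 0.0596
ridge 1989 [[ -6.4 -76.6  79.5]
 [ 33.4 -61.2  81.7]
 [ 69.4 -46.2  83.4]] ((30.972698211669922, -61.40334701538086), (78.83763122558594, 32.026580810546875), 0.160072922706604)
deck 4272 ((2.1864013671875, -61.158050537109375), (141.3433074951172, 82.98651885986328), 0.5174558162689209)
shift in tool axes [2.300e-03 1.000e-04 2.063e-01] of [0.6301 0.1968 0.2633] -> [0.6317 0.1973 0.057 ]
turn deg [-0.04  0.18  0.19]
```

View pics/w7.png

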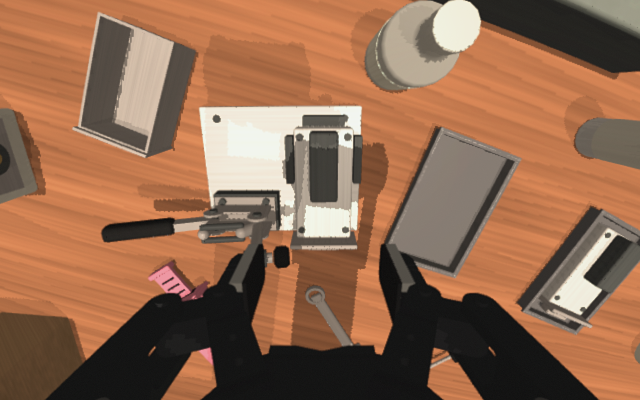

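```bash
python3 -m handwheel '[0.003,-0.0005,0.04,0,0,0,0,0,0.04,0,0,0,0,0,0.04,0,0,0,0,0,0.03,0,0,0,0,0,0.03,0,0,0,0,0,0.02,0,0,0,0,0,0.006,0,0,0,0,0,0,0,0,0,0,0,0,0,0,0]'
python3 - <<'E'
from h import *
plan(fx(27,-61,57),16.2); print(ctrl.get_obs()['contact_force'])
E
```

```text
t: 19.75
tool_pos: [0.6345, 0.1986, 0.0608]
tool_rot: [-3.11, -0.444, -0.003]
contact_force: [0.2, 0.1, 0.1]
opening: 0.0598
shift in tool axes [-0.0021  0.001   0.0038] of [0.6345 0.1986 0.0608] -> [0.6328 0.1971 0.057 ]
turn deg [-0.01 -0.12  0.06]
[0.20101494 0.11470322 0.07098029]
```

```bash
python3 -m handwheel '[-0.001,0.001,0.003,0,0,0,0,0,0,0,0,0]'
python3 -m handwheel '[0,0,0,0,0,0,0,0,0,0,0,0,0,0,0,0,0,0,0,0,0,0,0,0,0,0,0,0,0,0,0,0,0,0,0,0]' 1 100
python3 -m handwheel '[0,0,-0.004,0,0,0,0,0,-0.008,0,0,0,0,0,0,0,0,0,0,0,0,0,0,0]'
```

```text
t: 19.95
tool_pos: [0.6334, 0.1972, 0.0575]
tool_rot: [-3.11, -0.444, -0.003]
contact_force: [-0.1, 0.3, 0.1]
opening: 0.0596
t: 20.55
tool_pos: [0.6335, 0.197, 0.0575]
tool_rot: [3.11, 0.444, 0.002]
contact_force: [-1.5, -2.2, 6.0]
opening: 0.0304
t: 20.95
tool_pos: [0.6323, 0.1972, 0.0677]
tool_rot: [-3.11, -0.443, 0.002]
contact_force: [0.5, 0.2, -6.4]
opening: 0.0301
```

```bash
python3 -m handwheel '[0,0,-0.01,0,0,0,0,0,-0.02,0,0,0,0,0.005,-0.025,0,0,0,0,0.012,-0.025,0,0,0,0,0.015,-0.02,0,0,0,0,0.015,0,0,0,0,0,0,0,0,0,0,0,0,0,0,0,0]'
python3 - <<'E'
from h import *
im,d,c,o=grab('wrist'); cv2.imwrite('pics/w8.png',im[...,::-1])
P=cloud(d,c,o); hs=cv2.cvtColor(im,cv2.COLOR_RGB2HSV)
m=(P[...,0]>.45)&(P[...,0]<.8)&(abs(P[...,1]-.01)<.09)&(P[...,2]>.013)&(P[...,2]<.03)&(hs[...,1]<90)
n,l,s,_=cv2.connectedComponentsWithStats(m.astype(np.uint8)); i=1+np.argmax(s[1:,4]); X=P[l==i]; print(s[i],np.median(X,0),cv2.minAreaRect(X[:,:2].astype(np.float32)),np.percentile(X[:,:2],[.5,99.5],axis=0))
m=(P[...,0]>.45)&(P[...,0]<.8)&(abs(P[...,1]-.01)<.09)&(abs(P[...,2]-.005)<.004)&(hs[...,1]<90); n,l,s,_=cv2.connectedComponentsWithStats(m.astype(np.uint8)); i=1+np.argmax(s[1:,4]);X=P[l==i];print('floor',s[i],cv2.minAreaRect(X[:,:2].astype(np.float32)))
print((np.array([.6335,.197])-T0)@RM*1e3)
E
```

```text
t: 21.75
tool_pos: [0.645, 0.1516, 0.1664]
tool_rot: [-3.109, -0.442, 0.005]
contact_force: [-0.4, -0.3, -7.0]
opening: 0.0303
[ 385  137  151  165 3294] [ 0.66817498 -0.03928208  0.02263516] ((0.6353684067726135, 0.0101018026471138), (0.12142610549926758, 0.15953364968299866), 87.22454071044922) [[ 0.55589295 -0.05224244]
 [ 0.71676669  0.07054165]]
floor [  384   147   135   148 11479] ((0.6225900053977966, 0.006498795002698898), (0.10059110075235367, 0.16998237371444702), 87.19900512695312)
[ 27.70470919 -61.25976829]
```

View pics/w8.png

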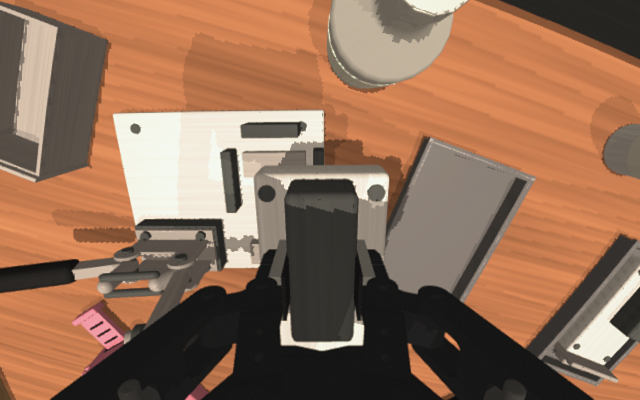

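```bash
python3 - <<'E'
from h import *
plan([.6567,.0083,.10],-2.9)
E
```

```text
shift in tool axes [-0.0285  0.1414  0.066 ] of [0.6448 0.152  0.1661] -> [0.6567 0.0083 0.1   ]
turn deg [-0.05  0.21 19.11]
```

```bash
python3 -m handwheel '[-0.003,0.014,0,0,0,0,-0.0057,0.028,0,0,0,0,-0.0057,0.0284,0,0,0,0,-0.0057,0.0284,0,0,0,0,-0.0057,0.0284,0,0,0,0,-0.0027,0.0142,0,0,0,0,0,0,0,0,0,4,0,0,0,0,0,6,0,0,0,0,0,6,0,0,0,0,0,3.1,0,0,0.015,0,0,0,0,0,0.025,0,0,0,0,0,0.018,0,0,0,0,0,0.008,0,0,0,0,0,0,0,0,0,0,0,0,0,0,0]'
python3 - <<'E'
from h import *
plan([.6567,.0083,.0325],-2.9)
im,d,c,o=grab('wrist'); cv2.imwrite('pics/w9.png',im[...,::-1])
im,d,c,o=grab('top'); cv2.imwrite('pics/t9.png',im[...,::-1])
E
```

```text
t: 23.4
tool_pos: [0.6585, 0.0083, 0.1027]
tool_rot: [-3.14, 0.078, -0.001]
contact_force: [-0.5, -0.4, -5.6]
opening: 0.0298
shift in tool axes [-0.0019  0.0001  0.0702] of [0.6585 0.0083 0.1027] -> [0.6567 0.0083 0.0325]
turn deg [-0.02 -0.03  0.05]
```

View pics/w9.png

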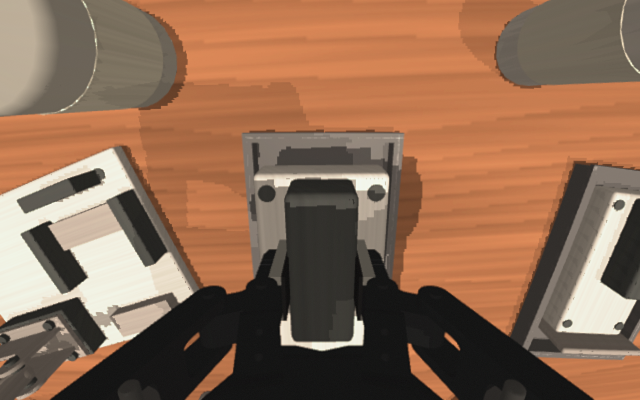

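The unit sits centred and parallel over the tray (tray u 245–403, unit 254–390). I still need to check the fore-aft fit.

```bash
python3 - <<'E'
from h import *
im,d,c,o=grab('wrist'); P=cloud(d,c,o); a=np.radians(-2.8); T=P.copy(); A=np.array([[np.cos(a),-np.sin(a)],[np.sin(a),np.cos(a)]])
T[...,:2]=(P[...,:2]-[.621,.010])@A; T*=1e3
w=np.zeros((400,640),bool); w[125:200,235:410]=1
for n,lo,hi in(('rim',16,28),('deck',92,106)):
    X=T[w&(T[...,2]>lo)&(T[...,2]<hi)]; print(n,len(X),np.percentile(X,[1,50,99],axis=0).round(1))
E
```

```text
rim 2731 [[ 43.9 -59.4  17.3]
 [ 88.6  -2.1  22.8]
 [ 94.6  60.5  24.5]]
deck 2716 [[ 69.4 -32.6  92.4]
 [ 80.    0.4 101.2]
 [ 83.3  35.4 105.2]]
```

```bash
python3 -m handwheel '[-0.003,0.0005,0.01,0,0,0,0,0,0.018,0,0,0,0,0,0.015,0,0,0,0,0,0.01,0,0,0,0,0,0.005,0,0,0,0,0,0.004,0,0,0,0,0,0.003,0,0,0,0,0,0,0,0,0]'
python3 -m handwheel '[0,0,0.003,0,0,0,0,0,0,0,0,0]'
python3 -m handwheel '[0,0,0.002,0,0,0,0,0,0,0,0,0]'
```

```text
t: 24.35
tool_pos: [0.6552, 0.008, 0.0373]
tool_rot: [-3.14, 0.079, 0.0]
contact_force: [0.2, -0.0, -5.7]
opening: 0.0305
t: 24.55
tool_pos: [0.6552, 0.008, 0.0344]
tool_rot: [-3.14, 0.079, -0.0]
contact_force: [-0.0, 0.5, -6.1]
opening: 0.0301
t: 24.75
tool_pos: [0.655, 0.008, 0.0322]
tool_rot: [-3.14, 0.079, 0.001]
contact_force: [0.6, 0.5, -6.6]
opening: 0.0302
```

```bash
python3 -m handwheel '[0,0,0.001,0,0,0,0,0,0,0,0,0]'; python3 -m handwheel '[0,0,0.001,0,0,0,0,0,0,0,0,0]'
```

```text
t: 24.95
tool_pos: [0.6553, 0.008, 0.0315]
tool_rot: [-3.14, 0.079, -0.0]
contact_force: [-0.4, 0.1, -5.3]
opening: 0.0305
t: 25.15
tool_pos: [0.6553, 0.008, 0.0315]
tool_rot: [-3.14, 0.078, 0.0]
contact_force: [-5.2, 0.1, 2.6]
opening: 0.0301
```

```bash
python3 -m handwheel '[0,0,0,0,0,0,0,0,0,0,0,0,0,0,0,0,0,0,0,0,0,0,0,0,0,0,0,0,0,0]' 0.35 20
python3 -m handwheel '[0,0,-0.015,0,0,0,0,0,-0.03,0,0,0,0,0,-0.045,0,0,0,0,0,-0.045,0,0,0,0,0,-0.045,0,0,0,0,0,-0.045,0,0,0,0,0,0,0,0,0,0,0,0,0,0,0]'
python3 - <<'E'
from h import *
im,d,c,o=grab('wrist'); cv2.imwrite('pics/w10.png',im[...,::-1]); P=cloud(d,c,o); a=np.radians(-2.8); A=np.array([[np.cos(a),-np.sin(a)],[np.sin(a),np.cos(a)]])
T=P.copy(); T[...,:2]=(P[...,:2]-[.621,.010])@A; T*=1e3
b=(abs(T[...,0])<95)&(abs(T[...,1])<57)
for n,z in(('deck',28),('ridge',55)):
    X=T[b&(abs(T[...,2]-z)<5)]; pl=np.linalg.lstsq(np.c_[X[:,:2],np.ones(len(X))],X[:,2],rcond=None)[0]
    print(n,len(X),np.percentile(X,[2,50,98],axis=0).round(1),'plane',pl.round(4),cv2.minAreaRect(X[:,:2].astype(np.float32)))
im,d,c,o=grab('scene'); u,v=project([.58,.1,.05],c)[0].astype(int); cr=im[v-75:v+75,u-100:u+100]; cv2.imwrite('pics/s10.png',cv2.resize(cr,None,fx=4,fy=4,interpolation=cv2.INTER_CUBIC)[...,::-1])
t0=np.load('top.npz')['im']; t1=grab('top')[0]; df=np.abs(t1.astype(int)-t0).max(2)>40; n,l,s,ce=cv2.connectedComponentsWithStats(df.astype(np.uint8)); print([x.tolist() for x in s[1:] if x[4]>40])
E
```

```text
t: 25.65
tool_pos: [0.6553, 0.0079, 0.0305]
tool_rot: [-3.14, 0.079, -0.001]
contact_force: [-1.2, -0.3, 0.1]
opening: 0.0555
t: 26.45
tool_pos: [0.6561, 0.0078, 0.2588]
tool_rot: [3.141, -0.079, 0.008]
contact_force: [-0.5, 0.2, -0.6]
opening: 0.0557
deck 4698 [[-78.9 -55.   23.1]
 [  0.6  -1.2  28.6]
 [ 91.6  55.1  30.7]] plane [-1.0100e-02  3.7000e-03  2.7996e+01] ((-0.9638671875, -0.05223846435546875), (113.87461853027344, 187.99232482910156), 89.9915771484375)
ridge 1768 [[ -0.6 -14.1  52.6]
 [ 40.6   1.3  55.7]
 [ 76.7  16.3  57.3]] plane [ 1.40000e-03 -5.90000e-03  5.55803e+01] ((6.8045806884765625, 7.952840805053711), (141.56283569335938, 66.62616729736328), 0.4199414551258087)
[[265, 102, 10, 11, 86], [276, 103, 40, 10, 291], [317, 106, 10, 7, 52], [200, 114, 133, 286, 12205], [218, 196, 10, 8, 56], [234, 199, 23, 12, 146], [297, 312, 296, 88, 11882], [581, 344, 30, 8, 168], [289, 356, 31, 44, 673], [565, 366, 31, 34, 577]]
```

View pics/w10.png

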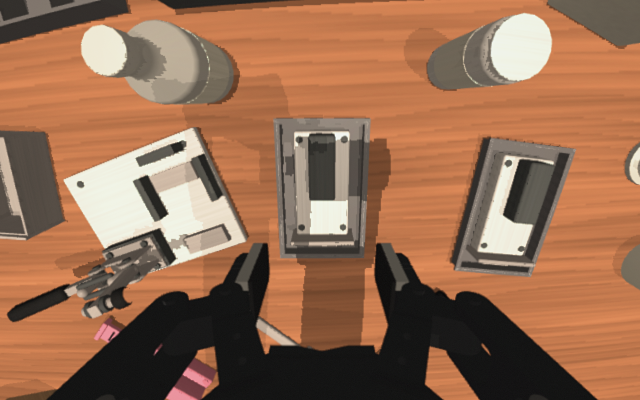

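The unit lies flat inside the tray (u 280–365, v 120–255). The clamp is open and the neighbouring objects have not moved.

```bash
python3 -c "
from station import ctrl
print(ctrl.get_obs()['t'], ctrl.finish_job())"
```

```text
the job is handed in; nothing more can be done
26.6 None
```

The job is done and handed in at 26.6 s. I locked the clamp, pushed the tongue home and reopened the clamp. Then I lifted the unit out, put it down in the empty tray and released it.

**What the checks showed**
- **Clamp locked:** the wrist-camera depth showed the handle vertical and the bar level, with the foot on the deck. I did not measure the foot force. The pads slipped about 10 mm on the grip at the stop.
- **Tongue home:** pushing stopped hard at about 22 N. The tongue head ended about 13 mm in front of the face plate, where 14 mm is nominal.
- **Clamp open:** the handle slope read about 17°, where fully open is 13°. That puts the handle roughly 0.05 rad from fully open, well under 0.25.
- **Unit in the tray:** the deck is about 28 mm above the table and level within about 0.01 rad. The origin is about 10 mm from the tray's middle, and the gripper is clear of everything.
- **Other objects:** nothing in the last pictures looked moved. The before-and-after comparison of the top view was inconclusive because the arm and its shadow covered much of it.

**Disagreements**
- The top and wrist cameras differed by about 4 mm on where the fixture is. I used a position weighted toward the wrist camera, and the close-up view at the handle agreed with it.
- The tongue started about 12 mm further in than "fully out".

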